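# Close and hold the die pin cassette cover on the hand press slide

### The job

Get the blue die pin cassette closed up on its slide: swing the red-knobbed clamp lever a full quarter turn to unlock the carriage, slide the carriage until its yellow pointer stands inside the red band, and swing the lever fully back to lock it there. Then, while the aluminium cover still stands up on its rubber bumpers, turn the black quarter-turn fastener clockwise until its white slot lines up with the two red index marks, and only then press the cover fully down onto the frame. Finish while still holding the cover pressed down (do not let go), and leave the loose parts on the bench alone.

Things in the scene. Friction and masses are not known exactly. Their poses are not given: they have to be found in the camera images.
- bed: Green slide bed fixed to the bench, 180 x 440 x 12 mm; origin at the centre of its underside, z up, y along the rail. Its place and yaw vary. Nominally +x points away from the robot.
- carriage: Blue carriage (the cassette's frame), 130 x 200 (y) x 36 mm, top 48 mm above the bench; parallel to the bed, origin under its centre on the bed's top. Slides along the bed's y, 100 mm either side of the middle; starts on the -y side, must go +y. About 8 N friction, locked or not; stays put. Slide it by the lever knob: unlocked, that lies in line with the rail, so pulling does not turn it.
- pointer (a point): Tip line of the yellow pointer, 4 mm wide, on the carriage's far (+x) side; in the carriage frame at (78, 30, 10) mm.
- mark: Red painted band on the far (+x) edge of the bed, 12 mm wide along y, 20 mm along x, 2 mm thick, parallel to the bed; origin at the centre of its underside. Its place along the bed varies. The carriage is at the mark when the pointer stands inside the band's width (within 6 mm of its centre along the bed's y).
- lever (a joint): Clamp lever angle: 0 = locked, arm pointing to the carriage's -x (towards the robot); 1.571 = unlocked, arm pointing to the carriage's -y (along the rail). Grows counter-clockwise seen from above, stops at both ends, about 0.15 N m friction, stays where left. Vertical pivot axis at (0, -75) mm in the carriage frame.
- lever_knob (a point): Centre of the top of the lever's red upright knob, a freely revolving sleeve 18 mm in diameter and 36 mm high, top 104 mm above the bench, 70 mm from the pivot axis. The dark arm below it is 12 mm wide with its top 68 mm above the bench (72 mm at the hub). The point turns with the lever: its -x points from the pivot to the knob.
- cover (a joint): How far the cover is pressed down, in m: 0 = standing up on its rubber bumpers, 0.008 = fully down on the frame (hard stop). Springs lift it back: about 2 N starts it moving and about 12 N holds it fully down.
- cover_top (a point): Centre of the top face of the aluminium cover, 106 (x) x 116 (y) x 5 mm, at (0, 30) mm in the carriage frame and parallel to it; when up, its top is 61 mm above the bench. Two red index marks on it lie along the carriage's y, either side of the fastener.
- fastener (a joint): Angle of the quarter-turn fastener, growing clockwise seen from above: at 0 its bar and white slot lie along the carriage's x, at 1.571 they lie along the carriage's y, in line with the red index marks (aligned). No stop there (it turns from 0 to 2.1); starts at 0.3 to 0.8; about 0.08 N m friction, stays where left.
- fastener_top (a point): Centre of the top of the fastener: a black bar grip 44 mm long (along the point's x), 12 mm wide, 22 mm high on a 4 mm flange 48 mm in diameter, centred on the cover. Bar top 26 mm above the cover, 87 mm above the bench with the cover up; white slot along it. Turns with the fastener. The cover may be pressed by the fastener or anywhere on its face.
- coupon: Loose L-bent aluminium test coupon, 70 x 35 x 44 mm, a bystander; origin at the centre of its underside.
- pin_a: Loose zinc-plated die pin standing upright, 22 mm foot, 60 mm high, a bystander; origin at the centre of its foot.
- pin_b: Second die pin, the same, a bystander.
- hammer_head: Loose copper-faced dead blow hammer head, 100 x 40 x 40 mm, lying flat without handle, a bystander; origin at the centre of its underside.

How it is judged:
On the way, in this order (a step that is already met when the one before it is completed fails the run):
1. the clamp lever is swung open (value of joint lever above 1.2 rad), for 0.1 s.
2. the carriage's pointer stands in the red band while the lever is open (y of pointer in the frame of mark between -0.006 and 0.006 m and value of joint lever above 1 rad), for 0.2 s.
3. the lever is locked again with the pointer in the band (y of pointer in the frame of mark between -0.006 and 0.006 m and value of joint lever below 0.2 rad), for 0.2 s.
4. the slot is in line with the index marks while the cover is still up (all of step 3 and value of joint fastener between 1.431 and 1.711 rad and value of joint cover below 0.003 m), for 0.2 s.
At the end, for the whole second after the job is handed in: Pointer within 6 mm of the band's centre along the rail, lever within 0.2 rad of locked, fastener within 0.14 rad of aligned, cover at least 6.5 mm of its 8 mm down, and the fingers still bearing on the cover or its fastener with more than 3 N, through the last second (all of step 3 and value of joint fastener between 1.431 and 1.711 rad and value of joint cover above 0.0065 m and contact force between the fingers and carriage above 3 N); the arm keeps its last pose, push and grip.
It fails at once if a loose part on the bench was moved more than 20 mm (distance of any of coupon, pin_a, pin_b, hammer_head from where it was at the start of the episode above 0.02 m).
It also fails if it takes over 54 s, if anything falls off the work surface, if the arm or the gripper's body presses on something with over 40 N, if the wrist force passes 120 N, or if a joint passes its speed limit or range.

### The arm

A 7-joint arm with a two-finger parallel gripper is mounted at the origin on the work surface. World frame = base frame: x ahead of the robot, y to its left, z up, the work surface at z = 0. Lengths are in m, angles in rad, forces in N, time in s.
With the tool pointing down it reaches from about 0.425 to 0.825 m from the base axis. Payload 3.6 kg.
Tool frame: the origin (TCP) lies between the finger pads; the fingertips stand 25 mm ahead of it and the grasp point (between the pads) lies 6 mm ahead of it (manip.finger_overhang is the distance from the TCP to the fingertips, in m); z points along the fingers, y is the line along which they close (so a half turn about z gives the same grasp; the last joint's range is limited). The gripper opens to 93 mm and grips with 3 to 60 N. Pads are 15 mm wide; open, the fingers measure 128 mm over their backs; the gripper's body (75 mm by 188 mm) begins 65 mm behind the grasp point.
Start: joints at [-1.357, 0.615, -0.013, 1.423, 0.008, 1.103, -0.04], TCP at [0.155, 0.631, 0.244] pointing down, gripper open.
Joint ranges: [-3.12, 3.12], [-0.3, 2.06], [-1.34, 1.32], [0.26, 2.42], [-1.36, 4.5], [0.01, 1.98], [-2.84, 2.84]. Speed limits (rad/s): [2.79, 2.79, 3.14, 3.14, 3.14, 3.14, 3.14].

### API

Orientations are given as a 3x3 rotation matrix whose columns are the frame's x, y, z axes.
In Python, from bench import manip, vision gives the robot as it stands.
- The arm moves only by the shell command python3 -m creep 'ROWS' [FORCE]. ROWS is a JSON object of lists of equal length, an entry for each row: "delta_pos": the shift along the world's x, y, z in mm, a list of three; "delta_rot": the turn, a rotation vector about the world's x, y, z in rad, a list of three; "jaw": the opening, from -1 (shut) to 1 (fully open). A call has 1 to 10 rows; each row shifts and turns the commanded pose from where the row before left it; what a row does not reach is not made up. A row lasts 1/8 s, in which the tool goes at most 62.5 mm and 10.7 degrees, less where a joint would pass 70% of its speed; a pose out of reach is approached as far as the arm can. A call with a gripper value outside its range is refused whole. The fingers move at their own pace and stop on an object; FORCE is the grip in N (left out, the last holds). Time passes only in rows, so rows that do not move let the fingers close. It gives the time, the measured TCP pose, the force, the opening and the grip force at its end, in the units of the state.
- manip.state(): the state, without advancing time (a new reading comes with each control period).
- vision.grab_frame(name): name is "side" or "top" or "wrist"; returns a dict with "color" (480x640x3 uint8, red, green, blue), "fx", "fy", "cx", "cy" (pixels), "R" (3x3) and "t" (3): a world point X has camera coordinates R X + t. Camera axes: x right, y down, z forward; pixel columns grow to the right and rows downward; lengths in m; the calibration is good to about 2 mm. A picture is of the moment at which its call begins. There is no depth.
- manip.close_job(): hands the job in; it is judged then, once.
The state is a dict: "t": time; "joint_pos": joint angles; "qvel": joint speeds; "joint_efforts": joint torques, N m; "tcp_pos": TCP position; "eef_rot": TCP orientation; "force": force on the tool from outside, world axes, zero at the start; "moment": the same for the moment, N m; "finger_gap": opening from 0.0 (shut) to 1.0 (fully open); "grip_force": force on a finger pad.
Only numpy, scipy, OpenCV 4.12 (cv2) and the standard library are available. Lean on these libraries where they do the work, as an engineer would, in place of code of your own. Each camera call takes 0.05 s, during which the arm holds its last target. There are 200 camera calls.

## Working session

There is one attempt and no reset: what is moved stays moved. The work goes in short steps, Python scripts to look and compute and a shell command to move; the robot and the scene stay as the last step left them, time stands still between calls to the robot, and variables do not carry over. Pictures are saved under pics/ and viewed, at most 10 in all, crops included, and the job is handed in when it is done.

```bash
mkdir -p pics; ls
python3 - <<'E'
from bench import manip, vision
import cv2,json
s=manip.state();print(s)
for n in("top","side"):
    f=vision.grab_frame(n);cv2.imwrite(f"pics/{n}0.png",f["color"][:,:,::-1]);print(n,f["fx"],f["cx"],f["cy"],f["R"],f["t"])
E
```

```text
pics
{'t': 0.0, 'joint_pos': array([-1.35649217,  0.61592339, -0.01261719,  1.42487871,  0.00807784,
        1.10341526, -0.04038138]), 'qvel': array([-0.00055111, -0.00098345,  0.00067025, -0.00241465, -0.00027714,
       -0.0019573 , -0.00017888]), 'joint_efforts': array([-1.66135774e-04, -4.58934796e+01,  2.08981242e-01, -1.65739918e+01,
       -6.10643579e-02,  2.07377312e-02,  2.44140447e-04]), 'tcp_pos': array([0.15482519, 0.63054201, 0.24248508]), 'eef_rot': array([[-9.71164557e-01,  2.38409408e-01, -5.97326976e-04],
       [ 2.38410156e-01,  9.71161327e-01, -2.50490614e-03],
       [-1.70923328e-05, -2.57508488e-03, -9.99996684e-01]]), 'force': array([-0.3767081 ,  0.31756242,  0.32780277]), 'moment': array([-0.0160192 , -0.07413595, -0.02608524]), 'grip_force': 0.0, 'finger_gap': 0.9982089052887376}
top 433.77187467382737 314.79016208240097 241.2102264261835 [[-0.00764798 -0.99993132  0.00888087]
 [-0.99643347  0.00687428 -0.08410158]
 [ 0.08403475 -0.00949241 -0.99641761]] [0.14825855 0.6241423  0.99307681]
side 484.67771158323154 317.7263939665343 239.90865777603776 [[ 0.97097341 -0.23790821 -0.02470472]
 [-0.13959367 -0.47977374 -0.86621635]
 [ 0.1942273   0.84452166 -0.49905803]] [-0.57410295  0.22411938  0.77237601]
```

View pics/top0.png

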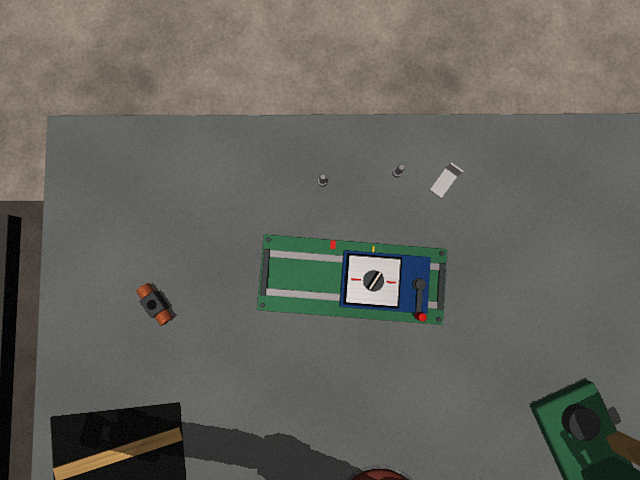

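View pics/side0.png

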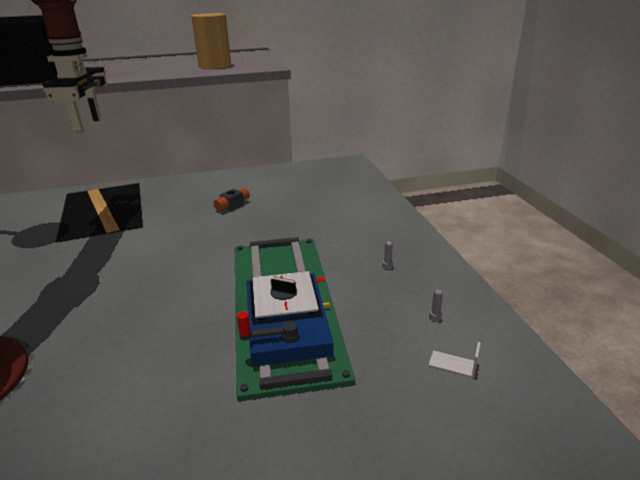

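The top view shows the bed spanning columns 258–447 and rows 235–324. The carriage is on the right (-y), the red band is at (333,245), the pointer at (374,249), the knob at (422,317) and the fastener at (373,280). The pins and coupon are beyond the bed on its far side, and the hammer is at (155,304). In the side view the knob is at (244,324) and the cover is up.

```bash
cat > h.py <<'E'
import numpy as np,cv2
from bench import manip,vision
def ray(f,px,z):
    "world point at height z seen at pixel px"
    R,t=np.array(f["R"]),np.array(f["t"]);c=-R.T@t
    d=R.T@np.array([(px[0]-f["cx"])/f["fx"],(px[1]-f["cy"])/f["fy"],1]);return c+d*(z-c[2])/d[2]
def proj(f,X):
    p=np.array(f["R"])@X+np.array(f["t"]);return np.array([f["fx"]*p[0]/p[2]+f["cx"],f["fy"]*p[1]/p[2]+f["cy"]])
def blobs(f,name,box,amin=4):
    c=f["color"].astype(int);r,g,b=c[...,0],c[...,1],c[...,2]
    m={"red":(r>110)&(g<80)&(b<80),"yellow":(r>130)&(g>110)&(b<90),"green":(g>r+25)&(g>b+15),"blue":(b>r+40)&(b>g+25)}[name].astype(np.uint8)
    x0,y0,x1,y1=box;k=np.zeros_like(m);k[y0:y1,x0:x1]=m[y0:y1,x0:x1]
    n,l,s,ce=cv2.connectedComponentsWithStats(k)
    return [(tuple(np.round(ce[i],2)),tuple(s[i])) for i in range(1,n) if s[i,4]>=amin],k
E
python3 - <<'E'
from h import *
f=vision.grab_frame("top");box=(240,220,460,335)
for n in("red","yellow"):
    for b in blobs(f,n,box)[0]:print(n,b[0],[int(i) for i in b[1]])
_,k=blobs(f,"green",box)
c=max(cv2.findContours(k,0,2)[0],key=cv2.contourArea);h=cv2.convexHull(c)
r=cv2.minAreaRect(h);print("bed",r)
P=[ray(f,p,0.012)for p in cv2.boxPoints(r)];print(np.round(P,4));print("centre",np.mean(P,0),[np.linalg.norm(P[i]-P[i-1])for i in range(4)])
g=f["color"][225:330,255:455,::-1];cv2.imwrite("pics/c1.png",cv2.resize(g,None,fx=4,fy=4,interpolation=cv2.INTER_CUBIC))
E
```

```text
red (np.float64(332.35), np.float64(243.98)) [330, 240, 6, 9, 49]
red (np.float64(355.5), np.float64(278.9)) [351, 278, 10, 2, 10]
red (np.float64(390.55), np.float64(281.73)) [387, 281, 9, 2, 11]
red (np.float64(422.32), np.float64(316.92)) [419, 313, 8, 9, 53]
yellow (np.float64(373.0), np.float64(248.79)) [372, 246, 3, 6, 14]
bed ((352.32293701171875, 279.05670166015625), (185.9244842529297, 75.82183837890625), 4.553768157958984)
[[ 0.4666  0.2812  0.012 ]
 [ 0.6447  0.2676  0.012 ]
 [ 0.6064 -0.1737  0.012 ]
 [ 0.4287 -0.1536  0.012 ]]
centre [0.53658675 0.05536174 0.012     ] [np.float64(0.4364824060030951), np.float64(0.17864223671756777), np.float64(0.44296234983067323), np.float64(0.17885956546221388)]
```

View pics/c1.png

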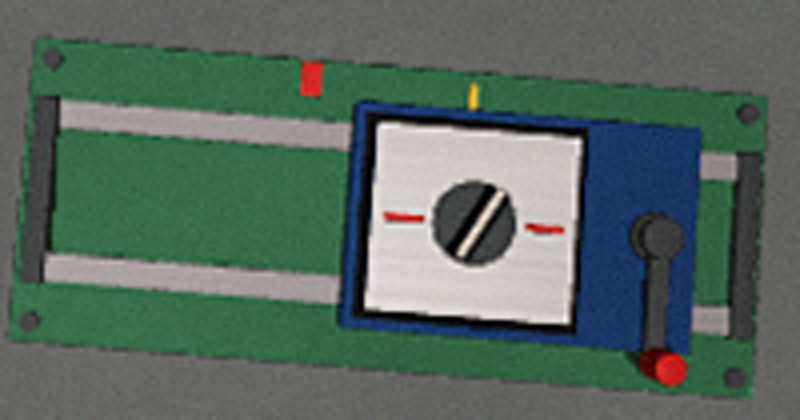

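The crop sharpens the features: slot ends at crop (500,192) and (464,258), knob top at (671,369), hub at (655,237), band at (311,79) and pointer at (474,97). The fastener is tilted clockwise from the carriage's x, about 0.4 rad.

Run:
```python
from h import *
from scipy.optimize import least_squares as LS
f=vision.grab_frame("top");z=lambda u,v:(255+(u+.5)/4-.5,225+(v+.5)/4-.5)
# p: bed x,y,yaw, carriage s, mark m, 
def W(p,x,y,zz):
    c,s=np.cos(p[2]),np.sin(p[2]);return np.array([p[0]+c*x-s*y,p[1]+s*x+c*y,zz])
bc=cv2.boxPoints(((352.32,279.06),(185.92,75.82),4.5538))
pb=[(-.09,.22),(.09,.22),(.09,-.22),(-.09,-.22)]
def res(p):
    r=[]
    for q,o in zip(pb,bc): r+=list((proj(f,W(p,*q,.012))-o)*.5)
    for q,o in zip([(-.082,.205),(.082,.205),(.082,-.205),(-.082,-.205)],[z(29,321),z(53,58),z(747,113),z(734,377)]):pass
    mid=np.array([(355.5+390.55)/2,(278.9+281.73)/2])
    r+=list(proj(f,W(p,0,p[3]+.03,.061))-mid)
    r+=list(proj(f,W(p,-.07,p[3]-.075,.104))-z(671,369))
    r+=list(proj(f,W(p,0,p[3]-.075,.072))-z(657,236))
    r.append((proj(f,W(p,.078,p[3]+.03,.022))-(373.0,248.8))[0])
    r.append((proj(f,W(p,.08,p[4],.014))-(332.35,244))[0])
    return r
o=LS(res,[.537,.055,-.086,-.07,.05]);p=o.x;print(p.round(4));print(np.round(o.fun,2))
print("shift",p[4]-p[3]-.03,"knob",W(p,-.07,p[3]-.075,.104),"pivot",W(p,0,p[3]-.075,.07),"cover",W(p,0,p[3]+.03,.061))
a,b=ray(f,z(500,192),.087),ray(f,z(464,258),.087);d=a-b
print("slot",np.linalg.norm(d),-np.arctan2(d[1],d[0])+p[2],"mark via ray",ray(f,(332.35,244),.014),ray(f,(373,248.8),.022))
np.save("p.npy",p)
from scipy.spatial.transform import Rotation as Ro
print("tool yaw",np.arctan2(*manip.state()["eef_rot"][[1,0],1]))
```

```text
[ 0.5369  0.0553 -0.0873 -0.0708  0.0538]
[-0.24  0.03  0.19 -0.22 -0.44 -0.21  0.51  0.12 -0.49 -0.19 -0.34  0.01
  1.34  0.29 -0.54  0.  ]
shift 0.09460615600570395 knob [ 0.45447237 -0.08384559  0.104     ] pivot [ 0.52420597 -0.08994675  0.07      ] cover [0.53335771 0.01465366 0.061     ]
slot 0.04128886380492712 0.4309776379696858 mark via ray [0.61924863 0.1019497  0.014     ] [0.60661805 0.0066588  0.022     ]
tool yaw 1.3300984409956518
```

```bash
python3 -m creep '{"delta_pos":[[30.5,-35,0],[30.5,-35,0],[30.5,-35,0],[30.5,-35,0],[30.5,-35,0],[30.5,-35,0],[30.5,-35,0],[30.5,-35,0],[6,-48,-8],[6,-48,-8]],"delta_rot":[[0,0,0.0192],[0,0,0.0192],[0,0,0.0192],[0,0,0.0192],[0,0,0.0192],[0,0,0.0192],[0,0,0.0192],[0,0,0.0192],[0,0,0],[0,0,0]],"jaw":[1,1,1,1,1,1,1,1,1,1]}' 30
python3 -m creep '{"delta_pos":[[6,-48,-12],[6,-48,-12],[6,-48,-12],[6,-48,-12],[6,-48,-12],[6,-48,-10],[6,-48,-8],[0,0,0],[0,0,0]],"delta_rot":[[0,0,0],[0,0,0],[0,0,0],[0,0,0],[0,0,0],[0,0,0],[0,0,0],[0,0,0],[0,0,0]],"jaw":[1,1,1,1,1,1,1,1,1]}'
```

```text
t: 1.45
tcp_pos: [0.4114, 0.2536, 0.2274]
eef_rot: [[-0.996, 0.087, 0.0], [0.087, 0.996, -0.0], [-0.0, -0.0, -1.0]]
force: [0.7, -0.3, -1.3]
finger_gap: 0.997
grip_force: 0.0
t: 2.58
tcp_pos: [0.4529, -0.0801, 0.1496]
eef_rot: [[-0.996, 0.087, -0.0], [0.087, 0.996, 0.001], [0.0, 0.001, -1.0]]
force: [0.5, 1.3, -0.2]
finger_gap: 0.998
grip_force: 0.0
```

Run:
```python
from h import *
for n in("side","wrist"):
    f=vision.grab_frame(n)
    for b in blobs(f,"red",(0,0,640,480),15)[0]:print(n,b[0],[int(i) for i in b[1]],ray(f,b[0],.086 if n=="side" else .1).round(4))
    if n=="wrist":cv2.imwrite("pics/w1.png",f["color"][:,:,::-1]);print(proj(f,[.4545,-.0838,.104]))
```

```text
side (np.float64(319.97), np.float64(278.68)) [316, 277, 9, 5, 37] [ 0.5969 -0.0024  0.086 ]
side (np.float64(285.8), np.float64(305.4)) [285, 302, 3, 8, 15] [ 0.5256 -0.0608  0.086 ]
wrist (np.float64(313.13), np.float64(279.63)) [294, 253, 37, 53, 1559] [ 0.4506 -0.0852  0.1   ]
[316.70695456 289.94218606]
```

View pics/w1.png

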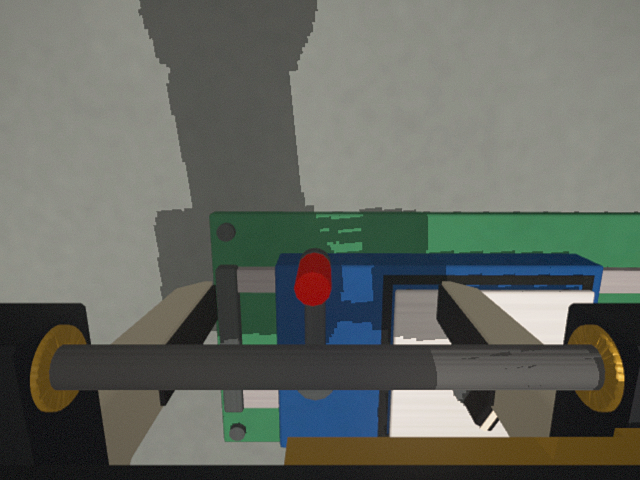

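The wrist view shows the knob's top face at (313,289) against a predicted (317,290), between the two open fingers and within about 1.5 mm. I'll descend and grip it.

```bash
python3 -m creep '{"delta_pos":[[1,-2,-17],[0.5,-2,-17],[0,0,-16],[0,0,0],[0,0,0],[0,0,0],[0,0,0],[0,0,0],[0,0,0],[0,0,0]],"delta_rot":[[0,0,0],[0,0,0],[0,0,0],[0,0,0],[0,0,0],[0,0,0],[0,0,0],[0,0,0],[0,0,0],[0,0,0]],"jaw":[1,1,1,1,-0.7,-1,-1,-1,-1,-1]}' 30
python3 - <<'E'
from h import *
p=np.load("p.npy");c,s=np.cos(p[2]),np.sin(p[2]);st=manip.state();print(st["t"],st["finger_gap"]*93,st["tcp_pos"],st["force"])
k0=None
for a in np.linspace(0,np.pi/2,10):
    v=.07*np.array([-np.cos(a),-np.sin(a)]);v=np.array([c*v[0]-s*v[1],s*v[0]+c*v[1]])
    if k0 is not None:print(((v-k0)*1000).round(1),end=' ')
    k0=v
E
```

```text
t: 3.92
tcp_pos: [0.4545, -0.0848, 0.0997]
eef_rot: [[-0.996, 0.087, -0.0], [0.087, 0.996, -0.0], [0.0, -0.0, -1.0]]
force: [0.2, -0.4, 0.1]
finger_gap: 0.404
grip_force: 0.0
3.925 37.55724780292633 [ 0.45448221 -0.08482034  0.09966193] [ 0.17894063 -0.44795027  0.08877317]
[ -0.  -12.2] [  2.1 -12. ] [  4.2 -11.5] [  6.1 -10.6] [ 7.8 -9.3] [ 9.3 -7.8] [10.6 -6.1] [11.5 -4.2] [12.  -2.1]
```

```bash
python3 -m creep '{"delta_pos":[[0,0,0],[0,0,0],[0,0,0],[0,0,0],[0,0,0],[0,0,0]],"delta_rot":[[0,0,0],[0,0,0],[0,0,0],[0,0,0],[0,0,0],[0,0,0]],"jaw":[-1,-1,-1,-1,-1,-1]}' 30
```

```text
t: 4.68
tcp_pos: [0.4544, -0.0859, 0.0997]
eef_rot: [[-0.996, 0.088, -0.0], [0.088, 0.996, -0.001], [-0.0, -0.001, -1.0]]
force: [-0.4, -5.8, -0.9]
finger_gap: 0.189
grip_force: 30.0
```

```bash
python3 -m creep '{"delta_pos":[[0,-13,0],[2.1,-12,0],[4.2,-11.5,0],[6.1,-10.6,0],[7.8,-9.3,0],[9.3,-7.8,0],[10.6,-6.1,0],[11.5,-4.2,0],[12,-2.1,0],[0,0,0]],"delta_rot":[[0,0,0],[0,0,0],[0,0,0],[0,0,0],[0,0,0],[0,0,0],[0,0,0],[0,0,0],[0,0,0],[0,0,0]],"jaw":[-1,-1,-1,-1,-1,-1,-1,-1,-1,-1]}'
python3 - <<'E'
from h import *
f=vision.grab_frame("top")
for n in("red","yellow"):
    for b in blobs(f,n,(240,220,460,335))[0]:print(n,b[0],[int(i) for i in b[1]])
cv2.imwrite("pics/c2.png",cv2.resize(f["color"][200:340,240:460,::-1],None,fx=3.5,fy=3.5,interpolation=cv2.INTER_CUBIC))
E
```

```text
t: 5.92
tcp_pos: [0.5182, -0.162, 0.0996]
eef_rot: [[-0.996, 0.087, -0.001], [0.087, 0.996, -0.001], [0.001, -0.001, -1.0]]
force: [-2.6, -1.0, 2.7]
finger_gap: 0.186
grip_force: 30.0
red (np.float64(332.2), np.float64(244.16)) [330, 240, 6, 9, 44]
red (np.float64(356.0), np.float64(279.0)) [352, 279, 9, 1, 9]
red (np.float64(390.55), np.float64(281.73)) [387, 281, 9, 2, 11]
yellow (np.float64(372.88), np.float64(249.06)) [372, 246, 3, 7, 17]
```

View pics/c2.png

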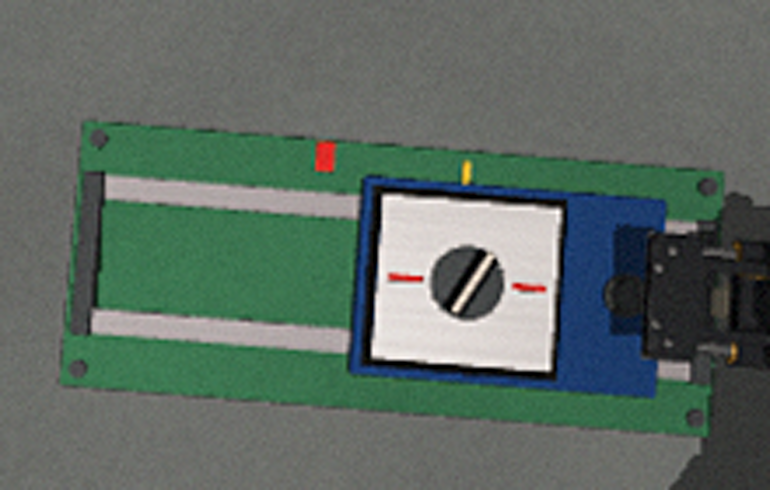

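The lever is unlocked with the knob held on the rail line, and the pointer hasn't moved. Next I'll slide the carriage about 95 mm along bed +y.

```bash
python3 -m creep '{"delta_pos":[[1,11.8,0],[1,11.8,0],[1,11.8,0],[1.1,11.8,0],[1.1,11.8,0],[1,11.8,0],[1,11.9,0],[1.1,11.9,0],[0,0,0],[0,0,0]],"delta_rot":[[0,0,0],[0,0,0],[0,0,0],[0,0,0],[0,0,0],[0,0,0],[0,0,0],[0,0,0],[0,0,0],[0,0,0]],"jaw":[-1,-1,-1,-1,-1,-1,-1,-1,-1,-1]}'
cat > chk.py <<'E'
from h import *
f=vision.grab_frame("top");p=np.load("p.npy");R={}
for n in("red","yellow"):
    for b in blobs(f,n,(240,220,460,335))[0]:
        print(n,b[0],[int(i) for i in b[1]])
        if n=="yellow":R["p"]=ray(f,b[0],.022)
        elif b[0][1]<252 and b[0][0]<345:R["m"]=ray(f,b[0],.014)
y=np.array([-np.sin(p[2]),np.cos(p[2]),0])
if len(R)==2:print("pointer past mark mm",1000*(R["p"]-R["m"])@y)
E
python3 chk.py
python3 - <<'E'
from h import *
f=vision.grab_frame("top")
cv2.imwrite("pics/c3.png",cv2.resize(f["color"][230:290,300:370,::-1],None,fx=8,fy=8,interpolation=cv2.INTER_CUBIC))
E
```

```text
t: 7.22
tcp_pos: [0.5263, -0.0691, 0.0996]
eef_rot: [[-0.996, 0.088, -0.0], [0.088, 0.996, -0.003], [-0.0, -0.003, -1.0]]
force: [-2.8, -3.7, 2.8]
finger_gap: 0.186
grip_force: 30.0
red (np.float64(331.68), np.float64(243.71)) [330, 240, 6, 9, 31]
red (np.float64(314.5), np.float64(275.5)) [310, 275, 10, 2, 10]
red (np.float64(350.1), np.float64(278.4)) [346, 278, 9, 2, 10]
yellow (np.float64(333.62), np.float64(245.38)) [333, 243, 3, 6, 13]
pointer past mark mm -4.526086711158967
```

View pics/c3.png

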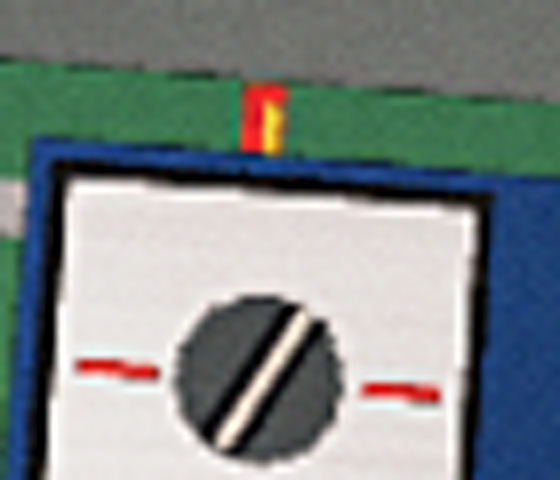

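The band is at crop columns 241–287 and the pointer at about 270, so the pointer is inside but roughly 3 mm short. I'll nudge it +3 mm and check again.

```bash
python3 -m creep '{"delta_pos":[[0.2,2,0],[0.1,1.2,0],[0,0,0],[0,0,0]],"delta_rot":[[0,0,0],[0,0,0],[0,0,0],[0,0,0]],"jaw":[-1,-1,-1,-1]}'; python3 chk.py
```

```text
t: 7.82
tcp_pos: [0.5264, -0.0679, 0.0997]
eef_rot: [[-0.996, 0.09, -0.0], [0.09, 0.996, -0.006], [-0.0, -0.006, -1.0]]
force: [-3.0, -7.0, 2.7]
finger_gap: 0.19
grip_force: 30.0
red (np.float64(331.6), np.float64(243.28)) [330, 240, 6, 9, 25]
red (np.float64(314.0), np.float64(275.44)) [310, 275, 9, 2, 9]
red (np.float64(349.2), np.float64(278.3)) [345, 278, 9, 2, 10]
yellow (np.float64(332.93), np.float64(245.67)) [332, 243, 3, 6, 15]
pointer past mark mm -3.224791509345653
```

```bash
python3 -m creep '{"delta_pos":[[-12,2.1,0],[-11.5,4.2,0],[-10.6,6.1,0],[-9.3,7.8,0],[-7.8,9.3,0],[-6.1,10.6,0],[-4.2,11.5,0],[-2.1,12,0],[0,11.5,0],[0,0,0]],"delta_rot":[[0,0,0],[0,0,0],[0,0,0],[0,0,0],[0,0,0],[0,0,0],[0,0,0],[0,0,0],[0,0,0],[0,0,0]],"jaw":[-1,-1,-1,-1,-1,-1,-1,-1,-1,-1]}'; python3 chk.py
```

```text
t: 9.12
tcp_pos: [0.463, 0.0122, 0.0996]
eef_rot: [[-0.996, 0.086, -0.0], [0.086, 0.996, -0.0], [0.0, -0.0, -1.0]]
force: [-3.2, -1.5, 2.8]
finger_gap: 0.187
grip_force: 30.0
red (np.float64(332.9), np.float64(243.03)) [330, 240, 6, 9, 30]
red (np.float64(312.0), np.float64(275.22)) [308, 275, 9, 2, 9]
red (np.float64(347.4), np.float64(278.1)) [343, 278, 9, 2, 10]
yellow (np.float64(331.23), np.float64(245.62)) [330, 243, 3, 6, 13]
pointer past mark mm 3.8114460923558857
```

```bash
python3 -m creep '{"delta_pos":[[0,0,0],[0,0,0],[0,0,0],[0,0,0],[0,0,0],[0,0,0],[0,0,0],[0,0,25],[0,0,30],[0,0,0]],"delta_rot":[[0,0,0],[0,0,0],[0,0,0],[0,0,0],[0,0,0],[0,0,0],[0,0,0],[0,0,0],[0,0,0],[0,0,0]],"jaw":[0,1,1,1,1,1,1,1,1,1]}'; python3 chk.py
python3 - <<'E'
from h import *
print(manip.state()["joint_pos"].round(3))
f=vision.grab_frame("top")
cv2.imwrite("pics/c4.png",cv2.resize(f["color"][235:325,300:420,::-1],None,fx=6,fy=6,interpolation=cv2.INTER_CUBIC))
E
```

```text
t: 10.42
tcp_pos: [0.4644, 0.0116, 0.1563]
eef_rot: [[-0.996, 0.087, 0.005], [0.087, 0.996, 0.0], [-0.005, 0.001, -1.0]]
force: [-1.0, -0.2, 0.1]
finger_gap: 1.001
grip_force: 0.0
red (np.float64(333.0), np.float64(243.11)) [330, 240, 6, 9, 27]
red (np.float64(312.0), np.float64(275.22)) [308, 275, 9, 2, 9]
red (np.float64(347.4), np.float64(278.1)) [343, 278, 9, 2, 10]
red (np.float64(374.25), np.float64(311.75)) [374, 311, 2, 3, 4]
yellow (np.float64(331.29), np.float64(245.79)) [330, 243, 3, 6, 14]
pointer past mark mm 3.8912206391062414
[-0.099  0.457  0.037  2.054 -0.028  0.629  1.441]
```

View pics/c4.png

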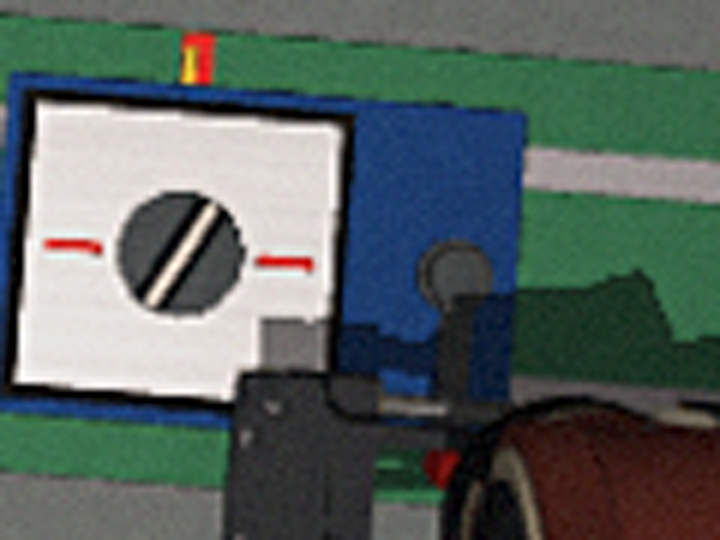

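The pointer is about 3 mm past the band's centre but still inside it, and the lever is locked. The slot runs from crop (212,203) to (152,303). Now I'll work out the fastener pose.

Run:
```python
from h import *
f=vision.grab_frame("top");p=np.load("p.npy");z=lambda u,v:(300+(u+.5)/6-.5,235+(v+.5)/6-.5)
a,b=ray(f,z(212,203),.087),ray(f,z(152,303),.087);d=a-b
print(ray(f,(329.7,276.66),.061),(a+b)/2,np.linalg.norm(d),"world ang",np.arctan2(d[1],d[0]),"fast",p[2]-np.arctan2(d[1],d[0]))
print("model", ray(f,(373.025,280.3),.061))
i1,i2=ray(f,(312,275.22),.061),ray(f,(347.4,278.1),.061);print("yaw from marks",np.arctan2(*-(i1-i2)[:2])*1, )
m=ray(f,(332.35,244),.014);q=ray(f,(331.26,245.7),.022);print("past",(q-m)@[-np.sin(p[2]),np.cos(p[2]),0])
```

```text
[0.54188176 0.11108929 0.061     ] [0.54165194 0.11171963 0.087     ] 0.04256068956087639 world ang -0.5518418052287642 fast 0.4645716993852973
model [0.53296702 0.01356681 0.061     ]
yaw from marks -3.0530677067674
past 0.0025997162630568556
```

```bash
python3 -m creep '{"delta_pos":[[15,20,0],[15,20,0],[15,20,0],[16,19,0],[16,19,0],[0,0,-10],[0,0,-10],[0,0,0],[0,0,0]],"delta_rot":[[0,0,-0.09],[0,0,-0.09],[0,0,-0.09],[0,0,-0.09],[0,0,-0.09],[0,0,0],[0,0,0],[0,0,0],[0,0,0]],"jaw":[1,1,1,1,1,1,1,1,1]}'
python3 - <<'E'
from h import *
f=vision.grab_frame("wrist");cv2.imwrite("pics/w2.png",f["color"][:,:,::-1])
for x in([.5417,.112,.087],[.5417,.1095,.087]):print(proj(f,x))
for b in blobs(f,"red",(0,0,640,480),15)[0]:print(b[0],ray(f,b[0],.061))
E
```

```text
t: 11.7
tcp_pos: [0.5397, 0.1086, 0.1346]
eef_rot: [[-0.859, 0.513, -0.001], [0.513, 0.859, -0.0], [0.0, -0.001, -1.0]]
force: [0.1, 1.0, -0.3]
finger_gap: 1.002
grip_force: 0.0
[334.78297056 284.97415382]
[330.24680065 287.53259487]
(np.float64(400.86), np.float64(237.87)) [0.54523965 0.15070995 0.061     ]
(np.float64(40.59), np.float64(259.76)) [ 0.45764974 -0.01914591  0.061     ]
(np.float64(265.86), np.float64(300.01)) [0.53813361 0.07112673 0.061     ]
```

View pics/w2.png

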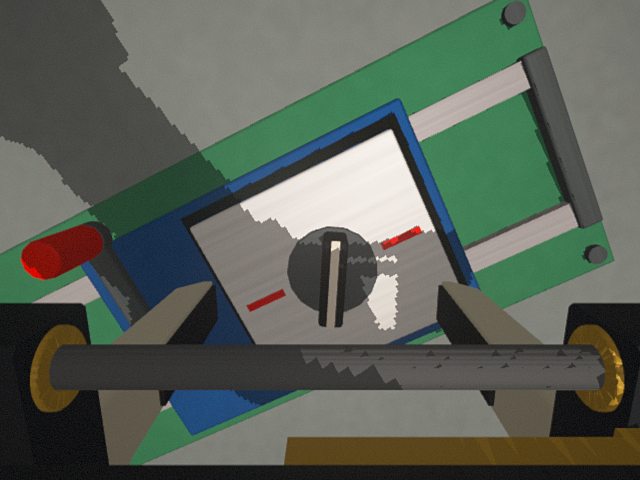

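The slot runs from (335,245) to (331,322), nearly parallel to the pads and centred at about (333,284), which puts it near (0.5415, 0.111). The bar sits between the fingers, so I'll descend and grip.

```bash
python3 -m creep '{"delta_pos":[[1.5,1.9,-15],[0,0,-15],[0,0,-10],[0,0,0],[0,0,0],[0,0,0],[0,0,0],[0,0,0],[0,0,0],[0,0,0]],"delta_rot":[[0,0,0],[0,0,0],[0,0,0],[0,0,0],[0,0,0],[0,0,0],[0,0,0],[0,0,0],[0,0,0],[0,0,0]],"jaw":[0.4,0,-0.4,-0.6,-0.8,-1,-1,-1,-1,-1]}' 40; python3 -m creep '{"delta_pos":[[0,0,0],[0,0,0],[0,0,0]],"delta_rot":[[0,0,0],[0,0,0],[0,0,0]],"jaw":[-1,-1,-1]}'; python3 chk.py
```

```text
t: 13.0
tcp_pos: [0.5414, 0.111, 0.0948]
eef_rot: [[-0.859, 0.512, -0.001], [0.512, 0.859, -0.001], [0.0, -0.001, -1.0]]
force: [-1.0, -1.7, 1.6]
finger_gap: 0.127
grip_force: 39.6
t: 13.38
tcp_pos: [0.5414, 0.111, 0.0946]
eef_rot: [[-0.859, 0.512, -0.001], [0.512, 0.859, -0.001], [0.0, -0.001, -1.0]]
force: [-0.9, -2.7, 1.4]
finger_gap: 0.123
grip_force: 39.6
red (np.float64(333.0), np.float64(243.11)) [330, 240, 6, 9, 27]
red (np.float64(317.05), np.float64(295.47)) [314, 291, 7, 8, 19]
red (np.float64(369.2), np.float64(291.0)) [368, 290, 3, 3, 5]
red (np.float64(378.08), np.float64(312.73)) [376, 309, 5, 8, 26]
yellow (np.float64(331.23), np.float64(245.62)) [330, 243, 3, 6, 13]
pointer past mark mm 4.062815050201425
```

```bash
python3 -m creep '{"delta_pos":[[-0.2,-2,0],[-0.2,-2,0],[0,0,0],[0,0,0]],"delta_rot":[[0,0,0],[0,0,0],[0,0,0],[0,0,0]],"jaw":[-1,-1,-1,-1]}'; python3 chk.py
```

```text
t: 13.92
tcp_pos: [0.5414, 0.1107, 0.0948]
eef_rot: [[-0.86, 0.51, 0.001], [0.51, 0.86, 0.004], [0.001, 0.004, -1.0]]
force: [0.2, 5.5, 1.4]
finger_gap: 0.127
grip_force: 39.6
red (np.float64(332.96), np.float64(243.11)) [330, 240, 6, 9, 27]
red (np.float64(318.65), np.float64(294.59)) [317, 292, 5, 7, 17]
red (np.float64(378.67), np.float64(312.83)) [377, 310, 4, 7, 18]
yellow (np.float64(331.29), np.float64(245.79)) [330, 243, 3, 6, 14]
pointer past mark mm 3.7964711934284066
```

```bash
python3 -m creep '{"delta_pos":[[-0.2,-2,0],[-0.1,-1.3,0],[0,0,0],[0,0,0]],"delta_rot":[[0,0,0],[0,0,0],[0,0,0],[0,0,0]],"jaw":[-1,-1,-1,-1]}'; python3 chk.py
```

```text
t: 14.48
tcp_pos: [0.5412, 0.1092, 0.0948]
eef_rot: [[-0.861, 0.509, 0.001], [0.509, 0.861, 0.006], [0.002, 0.006, -1.0]]
force: [-1.5, 7.3, 0.7]
finger_gap: 0.129
grip_force: 39.6
red (np.float64(332.48), np.float64(243.44)) [330, 240, 6, 9, 27]
red (np.float64(320.06), np.float64(295.59)) [318, 293, 5, 6, 17]
red (np.float64(379.47), np.float64(312.53)) [378, 310, 4, 6, 15]
yellow (np.float64(331.77), np.float64(245.54)) [331, 243, 3, 6, 13]
pointer past mark mm 1.6368881374168929
```

```bash
python3 -m creep '{"delta_pos":[[0,0.7,0],[0,0.7,0],[0,0.6,0],[0,0.6,0],[0,0,0],[0,0,0],[0,0,0],[0,0,0],[0,0,0],[0,0,0]],"delta_rot":[[0,0,-0.112],[0,0,-0.112],[0,0,-0.112],[0,0,-0.112],[0,0,-0.112],[0,0,-0.112],[0,0,-0.112],[0,0,-0.112],[0,0,-0.112],[0,0,-0.112]],"jaw":[-1,-1,-1,-1,-1,-1,-1,-1,-1,-1]}';python3 -m creep '{"delta_pos":[[0,0,0],[0,0,0],[0,0,0],[0,0,0]],"delta_rot":[[0,0,0],[0,0,0],[0,0,0],[0,0,0]],"jaw":[-1,-1,-1,-1]}'; python3 chk.py
python3 - <<'E'
from h import *
s=manip.state();p=np.load("p.npy");print("tool y ang",np.arctan2(*s["eef_rot"][[1,0],1]),"want",p[2],s["moment"],s["joint_pos"])
f=vision.grab_frame("wrist");cv2.imwrite("pics/w3.png",f["color"][:,:,::-1])
E
```

```text
t: 15.78
tcp_pos: [0.5419, 0.1095, 0.0948]
eef_rot: [[0.087, 0.996, 0.002], [0.996, -0.087, 0.003], [0.003, 0.002, -1.0]]
force: [0.6, 4.4, 1.1]
finger_gap: 0.125
grip_force: 39.7
t: 16.27
tcp_pos: [0.5419, 0.1095, 0.0948]
eef_rot: [[0.082, 0.997, 0.002], [0.997, -0.082, 0.004], [0.004, 0.002, -1.0]]
force: [-0.4, 6.0, 0.6]
finger_gap: 0.126
grip_force: 39.6
red (np.float64(333.8), np.float64(246.7)) [333, 245, 3, 4, 10]
red (np.float64(314.63), np.float64(288.37)) [313, 286, 6, 7, 19]
red (np.float64(365.0), np.float64(299.82)) [363, 298, 5, 5, 11]
red (np.float64(377.11), np.float64(313.41)) [373, 310, 9, 8, 56]
tool y ang -0.0825568576703764 want -0.08727010584346695 [ 1.2057648  -0.15914675 -0.0602822 ] [-0.53118741  0.70187206  0.4674134   1.87594667 -0.48896118  0.67626705
  0.14667919]
```

View pics/w3.png

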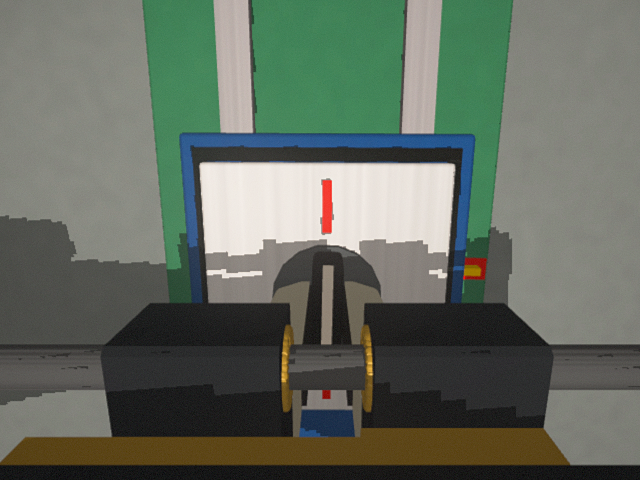

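The slot (column 327) is in line with the index mark (column 326), and the pointer sits mid-band at (472,270) with the band's rows at 258–280. Now I'll press down.

```bash
python3 -m creep '{"delta_pos":[[0,0,-2],[0,0,-2],[0,0,-2],[0,0,-2],[0,0,-2],[0,0,-2],[0,0,0],[0,0,0]],"delta_rot":[[0,0,0],[0,0,0],[0,0,0],[0,0,0],[0,0,0],[0,0,0],[0,0,0],[0,0,0]],"jaw":[-1,-1,-1,-1,-1,-1,-1,-1]}'
```

```text
t: 17.38
tcp_pos: [0.5419, 0.1093, 0.0865]
eef_rot: [[0.083, 0.997, 0.003], [0.997, -0.083, 0.006], [0.006, 0.002, -1.0]]
force: [-6.1, 5.4, 25.0]
finger_gap: 0.123
grip_force: 39.8
```

Run:
```python
from h import *
f=vision.grab_frame("wrist")["color"];s=vision.grab_frame("side");p=proj(s,[.542,.11,.055]).astype(int);print(p)
c=s["color"][max(p[1]-50,0):p[1]+60,p[0]-70:p[0]+70]
a=cv2.resize(f[120:430,140:560],(420,310));b=cv2.resize(c,(370,310),interpolation=cv2.INTER_CUBIC)
cv2.imwrite("pics/fin.png",np.hstack([a,b])[:,:,::-1])
st=manip.state();print(st["force"],st["tcp_pos"],st["t"])
```

```text
[278 264]
[-5.67596296  5.34832457 25.65471452] [0.54192213 0.10928899 0.08650261] 17.475
```

View pics/fin.png

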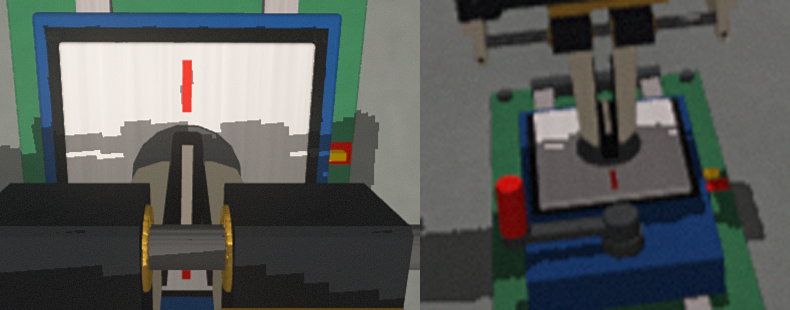

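The cover is down: 25 N at 8.3 mm of travel means it is on the hard stop. The slot is in line with the marks, the pointer is inside the band and the lever is locked. Handing in while still pressing.

```bash
python3 -c "
from bench import manip;print(manip.close_job())"
```

```text
the job is handed in; nothing more can be done
None
```

The job is handed in at about 17.5 s: carriage in the red band and locked, fastener aligned, and cover held fully down at about 25 N; the hand-in returned no verdict, and I never went near the loose parts but did not check them afterwards.

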